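# Reload and lock the resin cartridge dock

### The job

Draw the locking bolt of the cartridge dock fully back and leave it drawn while you work: stand the spent grey cartridge upright in the blue returns tray, and stand every orange cartridge upright and centred in a marked bay of the dock, one to a bay, with its white stripe squarely facing the scanner bar. Then slide the bolt fully home into its keeper so that it holds the cartridges down by their shoulders. Leave the other things on the bench where they are.

Things in the scene. Friction and masses are not known exactly. Their poses are not given: they have to be found in the camera images.
- dock: Fixed cartridge dock: aluminium plate 6 mm thick, 130 mm (x, from -53 to 77) by 360 mm (y, from -150 to 210), flat but for yellow lines between bays of 74 mm pitch. Origin: on the bench under the middle bay; +x from the open front to the scanner bar, +y along the bays to the bolt's guides. Yaw within 0.15 rad. Two dark guides, 26 by 20 mm, top z = 110 mm, at (-24, 130) and (-24, 180) mm.
- bay0 (a point): Centre of the bay nearest the keeper, on the upper face of the dock plate (dock frame 0, -74, 6 mm). A red scanner window faces it.
- bay1 (a point): Centre of the middle bay, on the upper face of the dock plate (dock frame 0, 0, 6 mm).
- bay2 (a point): Centre of the bay nearest the bolt's guides, on the upper face of the dock plate (dock frame 0, 74, 6 mm).
- scanner (a point): Middle of the top of the grey scanner bar with its three red windows: dock x = 35 to 75 mm, y = -125 to 125 mm, top at z = 60 mm; this point is at dock (55, 0, 60) mm. A stripe that faces the bar squarely points along dock +x.
- bolt (a joint): Slide of the bolt, m: 0 = home, tip through the keeper; 0.25 = fully drawn, clear of the bays; grows towards dock +y. Friction about 2 N, no spring. Steel rod 10 mm thick, 330 mm long along dock y, axis at dock x = -24.5, z = 95 mm; tip at dock y = -135 mm + joint, tail beyond it at greater y. It passes 4 mm over the cartridges' shoulders, 5 mm in front of their caps.
- bolt_handle (a point): Grip point of the bolt's red upright handle: a post 12 mm (dock x) by 14 mm (dock y), from dock z = 90 to 135 mm; this point is on its axis at z = 123 mm, at dock x = -54.5 mm, y = -105 mm + joint. It travels in front of bays and guides, free all round above z = 100 mm: pinch it from above across dock y and slide it.
- cart0: Full resin cartridge, loose, may be absent: orange body with black foot, 60 mm in diameter, 80 mm high, flat shoulder, black cap 28 mm in diameter from z = 80 to 112 mm; rigid, weighted foot, about 0.35 kg. Origin: centre of the underside, z along its axis. A white stripe down the side, over shoulder and cap top, lies on its +x side. Lift it by the cap.
- cart1: Full orange resin cartridge like cart0, may be absent; white stripe on its +x side.
- cart2: Full orange resin cartridge like cart0, may be absent; white stripe on its +x side.
- empty: Spent cartridge: same shape and size as cart0 but lighter (about 0.25 kg), with a grey body and blue cap and no stripe; it starts standing somewhere on the row of bays of the dock. Origin: centre of the underside.
- tray: Fixed blue returns tray, 140 mm square, 20 mm high with 5 mm walls, on the bench. Origin: centre of its underside.
- tray_in (a point): Centre of the tray's inner floor.
- tyre: Bystander: model-car wheel lying flat, black tyre 64 mm in diameter, 26 mm high, yellow rim. Origin: centre of its underside.
- header: Bystander: grey printed exhaust header, about 100 by 45 mm, 32 mm high. Origin: its underside, near its middle.
- spool: Bystander: filament spool lying flat, 170 mm in diameter, 62 mm high. Origin: centre of its underside.
- cup: Bystander: yellow parts cup, 70 mm in diameter, 60 mm high. Origin: centre of its underside.
- glue: Bystander: white glue bottle with a red cap, 48 mm in diameter, 110 mm high. Origin: centre of its underside.
- keeper (a point): Centre of the eye of the yellow-topped keeper, a post 26 mm (dock x) by 20 mm (y), top at z = 115 mm; dock frame (-24.5, -130, 95) mm.
Mind the look-alikes: they are no part of the job. What is shaped like the empty but pink or yellow is not meant.

How it is judged:
On the way, in this order (a step that is already met when the one before it is completed fails the run):
1. the bolt is drawn fully back (value of joint bolt above 0.235 m), for 0.2 s.
2. with the bolt still drawn, the grey cartridge stands in the tray and every orange one stands in a bay with its stripe to the scanner (value of joint bolt above 0.23 m and (horizontal distance between cart0 and bay0 below 0.015 m or horizontal distance between cart0 and bay1 below 0.015 m or horizontal distance between cart0 and bay2 below 0.015 m) and z of each of cart0, cart1, cart2 in the frame of dock below 0.012 m and angle between each of cart0, cart1, cart2, empty's own z axis and vertical below 0.1 rad and angle between the x axis of each of cart0, cart1, cart2 and the x axis of dock, either way round below 0.26 rad and x of scanner in the frame of cart0 above 0 m and (horizontal distance between cart1 and bay0 below 0.015 m or horizontal distance between cart1 and bay1 below 0.015 m or horizontal distance between cart1 and bay2 below 0.015 m) and x of scanner in the frame of cart1 above 0 m and (horizontal distance between cart2 and bay0 below 0.015 m or horizontal distance between cart2 and bay1 below 0.015 m or horizontal distance between cart2 and bay2 below 0.015 m) and x of scanner in the frame of cart2 above 0 m and z of empty in the frame of tray below 0.016 m and x of empty in the frame of tray between -0.045 and 0.045 m and y of empty in the frame of tray between -0.045 and 0.045 m), for 0.2 s.
3. the bolt is slid home into its keeper (value of joint bolt below 0.008 m), for 0.2 s.
At the end, for the whole second after the job is handed in: The bolt is home (within 8 mm). Every orange cartridge present stands upright on the dock plate, its axis within 15 mm of a bay's centre, its stripe facing the scanner bar within 15 degrees; the grey cartridge stands upright inside the tray; all at rest (value of joint bolt below 0.008 m and (horizontal distance between cart0 and bay0 below 0.015 m or horizontal distance between cart0 and bay1 below 0.015 m or horizontal distance between cart0 and bay2 below 0.015 m) and z of each of cart0, cart1, cart2 in the frame of dock below 0.012 m and angle between each of cart0, cart1, cart2, empty's own z axis and vertical below 0.1 rad and angle between the x axis of each of cart0, cart1, cart2 and the x axis of dock, either way round below 0.26 rad and x of scanner in the frame of cart0 above 0 m and (horizontal distance between cart1 and bay0 below 0.015 m or horizontal distance between cart1 and bay1 below 0.015 m or horizontal distance between cart1 and bay2 below 0.015 m) and x of scanner in the frame of cart1 above 0 m and (horizontal distance between cart2 and bay0 below 0.015 m or horizontal distance between cart2 and bay1 below 0.015 m or horizontal distance between cart2 and bay2 below 0.015 m) and x of scanner in the frame of cart2 above 0 m and z of empty in the frame of tray below 0.016 m and x of empty in the frame of tray between -0.045 and 0.045 m and y of empty in the frame of tray between -0.045 and 0.045 m and linear speed of each of cart0, cart1, cart2, empty below 0.02 m/s); the robot touches nothing.
It fails at once if a bystander (tyre, header, spool, cup or glue bottle) is moved more than 40 mm (distance of any of tyre, header, spool, cup, glue from where it was at the start of the episode above 0.04 m).
Of cart0, cart1, cart2 only 2 to 3 are there at a start; the rules pass over those that are not, and their reading is None.
At some moment in a run one of cart0, cart1, cart2 may be knocked a few centimetres aside while the robot is not near it.
Once in a run the grip may slacken for a moment while it holds something.
It also fails if it takes over 210 s, if anything falls off the work surface, if the arm or the gripper's body presses on something with over 40 N, if the wrist force passes 120 N, or if a joint passes its speed limit or range.

### The arm

A 7-joint arm with a two-finger parallel gripper is mounted at the origin on the work surface. World frame = base frame: x ahead of the robot, y to its left, z up, the work surface at z = 0. Lengths are in m, angles in rad, forces in N, time in s.
With the tool pointing down it reaches from about 0.4 to 0.9 m from the base axis. Payload 5.5 kg.
Tool frame: the origin (TCP) lies at the very end of the fingers, on their centre line; the grasp point (between the pads) lies 19 mm behind it; z points along the fingers, y is the line along which they close (so a half turn about z gives the same grasp; the last joint's range is limited). The gripper opens to 92 mm and grips with 3 to 60 N. Pads are 19 mm wide; open, the fingers measure 130 mm over their backs; the gripper's body (75 mm by 190 mm) begins 47 mm behind the grasp point.
Start: joints at [1.384, 0.501, -0.427, 1.55, 0.221, 1.138, -0.21], TCP at [0.283, -0.585, 0.227] pointing down, gripper open.
Joint ranges: [-2.88, 2.88], [-0.31, 2.03], [-1.54, 1.56], [0.2, 2.42], [-1.41, 4.55], [0.19, 2.02], [-2.57, 2.57]. Speed limits (rad/s): [2.57, 2.57, 3.14, 3.14, 3.14, 3.14, 3.14].

### API

Orientations are given as a unit quaternion [x, y, z, w].
In Python, from bench import sensors, vision, finish_job gives the robot as it stands.
- The arm moves only by the tool jog_arm, never from a script. Its arguments are lists of equal length, an entry for each row: "gripper": the finger opening in mm, from 0 to 91.8; "offset": the shift along the tool's x, y, z in mm, a list of three; "twist": the turn about the tool's z in rad. In form: {"gripper": [gripper, ...], "offset": [[dx, dy, dz], ...], "twist": [twist, ...]}. A call has 1 to 12 rows; each row shifts and turns the commanded pose from where the row before left it, along the tool's axes as they then stand; what a row does not reach is not made up. A row lasts 1/10 s, in which the tool goes at most 50 mm and 8.59 degrees, less where a joint would pass 70% of its speed; a pose out of reach is approached as far as the arm can. A call with a gripper value outside its range is refused whole. The fingers move at their own pace and stop on an object; the grip force is fixed at half the most. Time passes only in rows, so rows that do not move let the fingers close. It gives the time, the measured TCP pose, the force, the opening and the grip force at its end, in the units of the state.
- sensors.get_obs(): the state, without advancing time (a new reading comes with each control period).
- vision.grab_frame(name): name is "scene" or "top" or "wrist"; returns the picture (480x640x3 uint8, red, green, blue); there is no depth.
- vision.camera_model(name): a dict with "fov_y" (degrees; the focal length in pixels is half the picture's height over the tangent of half this angle, whatever the lens; pixels are square), "cx", "cy" (the principal point, pixels), "origin" and "attitude" of the camera in the world. Camera axes: x right, y down, z forward; pixel columns grow to the right and rows downward; lengths in m; the calibration is good to about 2 mm. The wrist camera is an equidistant fisheye: a pixel r from the principal point sees the ray r / f radians off the axis. A picture is of the moment at which its call begins: read the wrist's pose just before it. camera_model takes no time and is no camera call; for the wrist camera it gives the pose at the moment of the call.
- finish_job(): hands the job in; it is judged then, once.
The state is a dict: "clock": time; "joints": joint angles; "joint_vel": joint speeds; "joint_efforts": joint torques, N m; "position": TCP position; "ee_rot": TCP orientation; "contact_force": force on the tool from outside, world axes, zero at the start; "torque": the same for the moment, N m; "width": opening from 0.0 (shut) to 1.0 (fully open); "grip_force": force on a finger pad.
Only numpy, scipy, OpenCV 4.12 (cv2) and the standard library are available. Lean on these libraries where they do the work, as an engineer would, in place of code of your own. Each camera call takes 0.05 s, during which the arm holds its last target. There are 200 camera calls.

## Working session

There is one attempt and no reset: what is moved stays moved. The work goes in short steps, Python scripts to look and compute and a tool call to move; the robot and the scene stay as the last step left them, time stands still between calls to the robot, and variables do not carry over. Pictures are saved under pics/ and viewed, at most 14 in all, crops included, and the job is handed in when it is done.

Besides the shell and the picture viewer there is one more tool, called after "Emit:" as name(argument=value, ...) on one line, values as JSON. jog_arm: Moves the arm, as the interface text tells. Its arguments: {"type":"object","properties":{"gripper":{"type":"array","items":{"type":"number"}},"offset":{"type":"array","items":{"type":"array","items":{"type":"number"}}},"twist":{"type":"array","items":{"type":"number"}}},"required":["gripper","offset","twist"]}

```bash
mkdir -p pics; ls; python3 - <<'E'
from bench import sensors, vision
import cv2
o=sensors.get_obs();print(o)
for n in("top","scene"):
    f=vision.grab_frame(n);cv2.imwrite(f"pics/{n}0.png",f[:,:,::-1]);print(n,vision.camera_model(n))
print(vision.camera_model("wrist"))
E
```

```text
pics
{'clock': 0.0, 'joints': array([ 1.38418967,  0.50186255, -0.4267672 ,  1.55145631,  0.22082595,
        1.13827855, -0.21029661]), 'joint_vel': array([ 0.00032354,  0.00017179, -0.00010365, -0.00032404,  0.00048683,
       -0.00024179, -0.00021729]), 'joint_efforts': array([ 7.53745480e-04, -5.66586185e+01, -5.81594735e+00, -2.79105788e+01,
       -6.87375711e-02,  3.05111159e-02,  2.17440265e-04]), 'position': array([ 0.28225178, -0.58474427,  0.22566439]), 'ee_rot': array([ 9.74809707e-01,  2.23036070e-01, -1.97585641e-04, -9.52218047e-04]), 'contact_force': array([0.40600759, 0.47775898, 0.44162279]), 'torque': array([ 0.04072025, -0.04381987, -0.05202158]), 'grip_force': 0.0, 'width': 1.0036239312397905}
top {'fov_y': 48.489502624245006, 'cx': 317.30936035392807, 'cy': 240.93603435597407, 'origin': array([ 0.52872629, -0.01321298,  1.2233697 ]), 'attitude': array([-0.70293351,  0.71102   , -0.0105954 ,  0.01492601])}
scene {'fov_y': 46.16773301349343, 'cx': 321.12879442977413, 'cy': 243.58144702235145, 'origin': array([1.78037801, 0.05069352, 1.03446148]), 'attitude': array([ 0.61775813,  0.65327513, -0.31929155, -0.29943179])}
{'fov_y': 65.70646984690485, 'cx': 313.9669696464438, 'cy': 241.68544020258284, 'origin': array([ 0.34529868, -0.55364468,  0.38278056]), 'attitude': array([ 0.83960698, -0.52683464, -0.07131081,  0.11144571])}
```

View pics/top0.png

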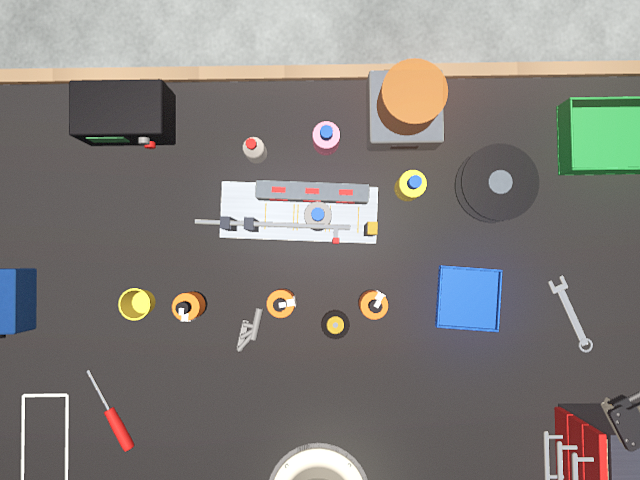

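View pics/scene0.png

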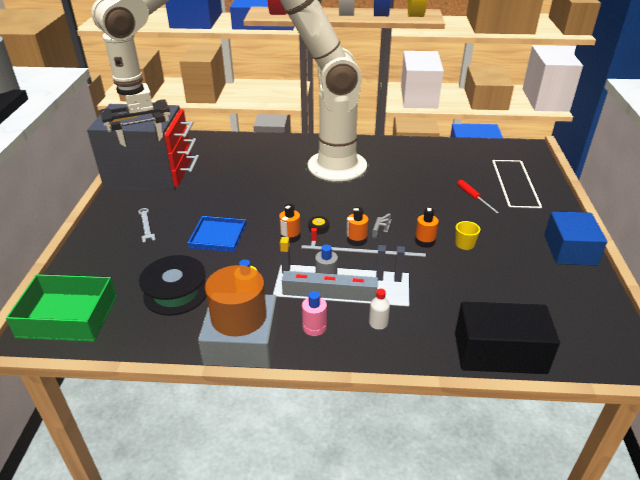

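The top view shows three orange cartridges at about (188,306), (281,303) and (374,304), and the grey one on the dock at (318,215). The bolt handle is at (336,240), the keeper at (372,229) and the tray at (469,298).

Look-alikes for the grey empty: pink at (326,135) and yellow at (413,184). Look-alikes for the orange cartridges: the big orange drum at (414,92) and the yellow cup at (136,304). I choose the grey body with the blue cap that stands on the dock.

```bash
cat > h.py <<'E'
import numpy as np, cv2
from scipy.spatial.transform import Rotation as R
from bench import sensors, vision
def ray(name,m,uv):
    f=240/np.tan(np.radians(m["fov_y"])/2)
    p=(np.array(uv,float)-[m["cx"],m["cy"]])
    if name=="wrist":
        r=np.linalg.norm(p)+1e-9;t=r/f
        d=np.r_[p/r*np.sin(t),np.cos(t)]
    else: d=np.r_[p/f,1]; d/=np.linalg.norm(d)
    return np.array(m["origin"]),R.from_quat(m["attitude"]).apply(d)
def atz(name,m,uv,z):
    o,d=ray(name,m,uv); return o+d*(z-o[2])/d[2]
def tri(rs):
    A=np.zeros((3,3));b=np.zeros(3)
    for o,d in rs:
        P=np.eye(3)-np.outer(d,d);A+=P;b+=P@o
    x=np.linalg.solve(A,b)
    return x,[np.linalg.norm((np.eye(3)-np.outer(d,d))@(x-o))*1e3 for o,d in rs]
def crop(f,u0,v0,w,h,s,name):
    cv2.imwrite(f"pics/{name}.png",cv2.resize(f[v0:v0+h,u0:u0+w,::-1],None,fx=s,fy=s,interpolation=cv2.INTER_CUBIC))
def yaw():
    x=R.from_quat(sensors.get_obs()["ee_rot"]).apply([1,0,0]);return np.arctan2(x[1],x[0])
def go(x,y,z,yw=None):
    """print tool-axis shift in mm (at present yaw) and twist to reach a world TCP pose"""
    o=sensors.get_obs();r=R.from_quat(o["ee_rot"])
    print("now",o["position"].round(4),"yaw",round(yaw(),3),"j7",o["joints"][6].round(2),"t",round(o["clock"],2))
    print("offset mm",(r.inv().apply(np.array([x,y,z])-o["position"])*1e3).round(1))
    if yw is not None: print("twist",round(-((yw-yaw()+np.pi)%(2*np.pi)-np.pi),3))
def proj(name,m,X):
    f=240/np.tan(np.radians(m["fov_y"])/2)
    c=R.from_quat(m["attitude"]).inv().apply(np.array(X)-m["origin"])
    if name=="wrist":
        n=np.hypot(c[0],c[1]);t=np.arctan2(n,c[2]);return np.array([m["cx"],m["cy"]])+f*t*c[:2]/n
    return np.array([m["cx"],m["cy"]])+f*c[:2]/c[2]
E
python3 - <<'E'
from h import *
f=cv2.imread("pics/top0.png")[:,:,::-1]
crop(f,170,170,220,160,3.6,"top0c")
m=vision.camera_model("top")
for n,uv,z in [("kgt",(372,229),.115),("empty cap",(318,215),.118),("h",(336,240),.135),("c",(188,306),.1),("c",(281,303),.1),("c",(374,304),.1),("tray",(469,298),.01),("win",(312,191),.06),("fl",(222,181),.006),("nl",(220,237),.006),("nr",(376,243),.006),("fr",(378,187),.006)]: print(n,atz("top",m,uv,z).round(3))
go(.40,-.03,.42,0.0)
E
```

```text
kgt [ 0.592 -0.121  0.115]
empty cap [ 0.623 -0.009  0.118]
h [ 0.57  -0.045  0.135]
c [0.436 0.267 0.1  ]
c [0.44  0.071 0.1  ]
c [ 0.436 -0.124  0.1  ]
tray [ 0.439 -0.348  0.01 ]
win [0.68  0.004 0.06 ]
fl [0.713 0.211 0.006]
nl [0.584 0.217 0.006]
nr [ 0.566 -0.14   0.006]
fr [ 0.695 -0.147  0.006]
now [ 0.2823 -0.5848  0.2258] yaw 0.45 j7 -0.21 t 0.1
offset mm [ 347.2 -448.8 -193.4]
twist 0.45
```

View pics/top0c.png

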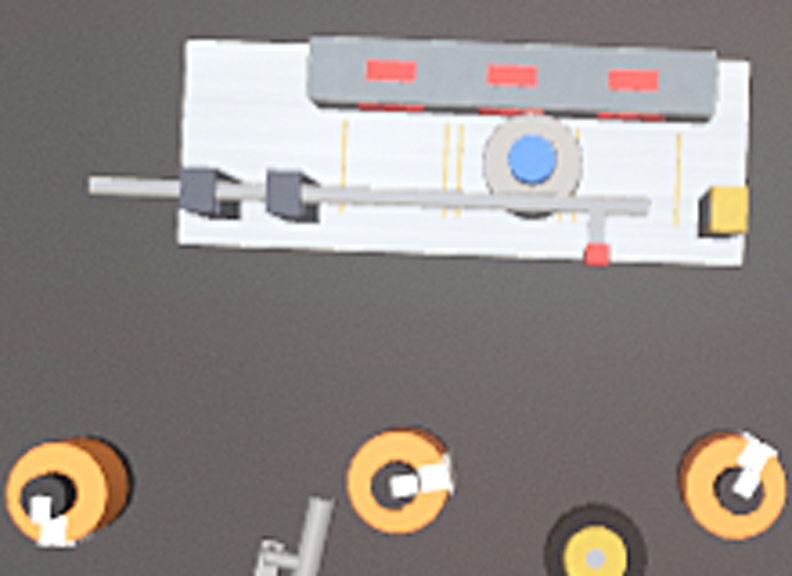

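The crop shows the bolt partly drawn, with the handle top at crop (597,254). The empty's cap is at crop (532,158), near the middle bay and on the guide side of the handle. The stripes of the three orange cartridges point bench-near, right and far-right. Next I raise the arm and take a wrist view.

Emit:
jog_arm(gripper=[91,91,91,91,91,91,91,91,91,91,91,91], offset=[[0,0,-48],[0,0,-48],[0,0,-48],[0,0,-48],[38,-30,0],[38,-30,0],[38,-30,0],[38,-30,0],[38,-30,0],[38,-30,0],[38,-30,0],[38,-30,0]], twist=[0,0,0,0,0,0,0,0,0,0,0,0])

```text
clock: 1.3
position: [0.4523, -0.2351, 0.4185]
ee_rot: [0.975, 0.223, -0.0, 0.0]
contact_force: [1.1, -0.3, -0.2]
width: 0.99
grip_force: 0.0
```

```bash
python3 -c "
from h import *
go(.40,-.03,.42,0.0)"
```

```text
now [ 0.4523 -0.2351  0.4185] yaw 0.45 j7 -0.77 t 1.3
offset mm [  42.  -207.4   -1.5]
twist 0.45
```

Emit:
jog_arm(gripper=[91,91,91,91,91,91,91,91,91], offset=[[9,-45,0],[9,-45,0],[9,-45,0],[9,-45,0],[6,-27,0],[0,0,0],[0,0,0],[0,0,0],[0,0,0]], twist=[0,0,0,0,0.15,0.15,0.15,0,0])

```text
clock: 2.2
position: [0.3997, -0.0325, 0.4186]
ee_rot: [1.0, 0.002, -0.0, 0.0]
contact_force: [-0.5, 0.1, 0.6]
width: 0.992
grip_force: 0.0
```

```bash
python3 - <<'E'
from h import *
go(.40,-.03,.42,0.0)
m=vision.camera_model("wrist");f=vision.grab_frame("wrist");cv2.imwrite("pics/w0.png",f[:,:,::-1]);np.save("w0.npy",m)
print(m["origin"],R.from_quat(m["attitude"]).apply([0,0,1]))
E
```

```text
now [ 0.3997 -0.0325  0.4186] yaw 0.003 j7 -1.39 t 2.2
offset mm [ 0.4 -2.5 -1.4]
twist 0.003
[ 0.4696178  -0.03153727  0.57552782] [-2.62936416e-01 -2.77588833e-04 -9.64813124e-01]
```

View pics/w0.png

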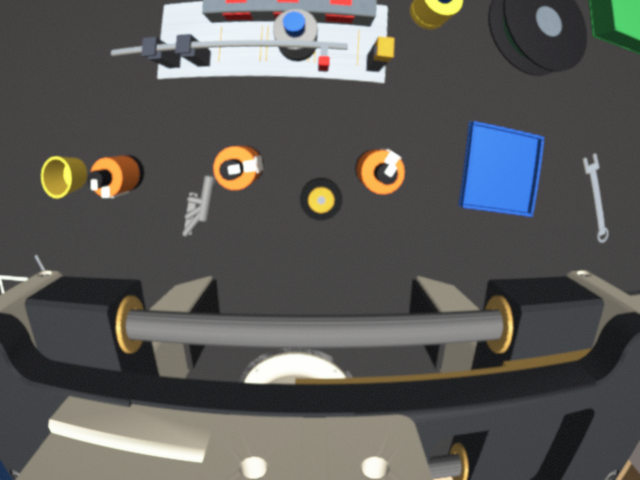

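The wrist view shows the dock at the top with the handle at (323,62) and the empty's cap at (293,22). The orange cartridges are at about (112,177), (238,168) and (381,171), and the tray at (502,170). I enlarge two strips to read pixels.

```bash
python3 - <<'E'
import cv2,numpy as np
f=cv2.imread("pics/w0.png")
a=f[0:90,100:420];b=f[130:220,80:400+0]
b=np.hstack([f[130:220,70:270],f[130:220,330:450]])
c=cv2.resize(np.vstack([a,b]),None,fx=2.5,fy=2.5,interpolation=cv2.INTER_CUBIC);cv2.imwrite("pics/w0c.png",c)
E
```

```text
(no output)
```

View pics/w0c.png

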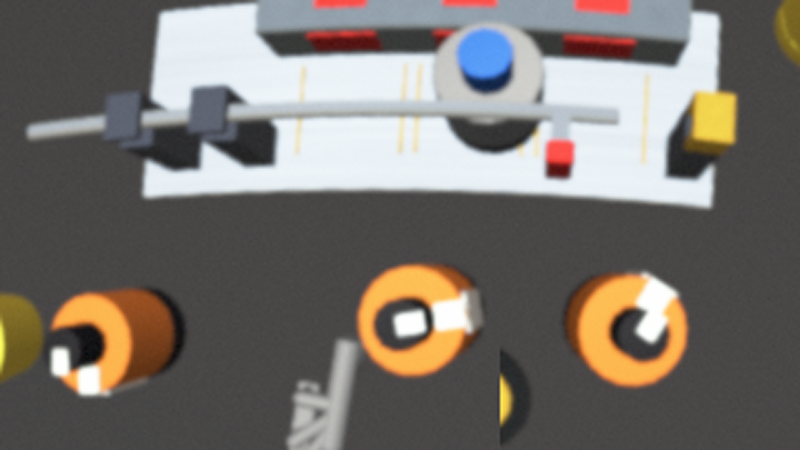

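```bash
python3 - <<'E'
from h import *
mt=vision.camera_model("top");mw=np.load("w0.npy",allow_pickle=True).item()
T=lambda a,b:(170+a/3.6,170+b/3.6); W=lambda a,b:(100+a/2.5,b/2.5)
B=lambda a,b:(70+a/2.5,130+(b-225)/2.5); C=lambda a,b:(330+(a-500)/2.5,130+(b-225)/2.5)
for n,t,w in [("handle",T(597,254),W(559.5,149)),("keeper",T(727,210),W(716,107)),("ecap",T(532,159),W(486,52)),
 ("nl",T(178,244),W(143,197)),("nr",T(744,266),W(712,207)),("A sh",T(56,493),B(92,343)),("B sh",T(399,482),B(409,321)),("C sh",T(736,486),C(632,330))]:
    x,e=tri([ray("top",mt,t),ray("wrist",mw,w)]);print(n,x.round(4),np.round(e,1))
g=T(536,244)
E
```

```text
handle [ 0.5681 -0.0433  0.1437] [1.1 1.1]
keeper [ 0.5928 -0.1172  0.1391] [1.3 1.3]
ecap [ 0.6237 -0.0077  0.124 ] [0.6 0.6]
nl [0.5821 0.2164 0.014 ] [0.1 0.1]
nr [ 0.5652 -0.1404  0.0044] [1.5 1.5]
A sh [0.4322 0.2778 0.0776] [0.4 0.4]
B sh [0.4384 0.071  0.1074] [0. 0.]
C sh [ 0.4291 -0.1303  0.0458] [0.3 0.3]
```

```bash
cat > dock.py <<'E'
from h import *
mt=vision.camera_model("top");mw=np.load("w0.npy",allow_pickle=True).item()
T=lambda a,b:(170+a/3.6,170+b/3.6); W=lambda a,b:(100+a/2.5,b/2.5)
from scipy.optimize import least_squares
obs=[("top",mt,T(187,39),(77,210,6)),("top",mt,T(178,244),(-53,210,6)),("top",mt,T(744,266),(-53,-150,6)),("top",mt,T(750,61),(77,-150,6)),
("top",mt,T(727,210),(-24.5,-130,115)),("wrist",mw,W(716,107),(-24.5,-130,115)),("wrist",mw,W(143,197),(-53,210,6)),("wrist",mw,W(712,207),(-53,-150,6))]
def D(p,X):
    c,s=np.cos(p[2]),np.sin(p[2]);X=np.array(X)/1e3
    return np.array([p[0]+c*X[0]-s*X[1],p[1]+s*X[0]+c*X[1],X[2]])
r=lambda p:np.concatenate([proj(n,m,D(p,X))-np.array(uv) for n,m,uv,X in obs])
p=least_squares(r,[.63,0,-.05],loss="soft_l1").x
if __name__=="__main__":
    print(p.round(4));print(r(p).reshape(-1,2).round(1))
    for j in range(0,26): pass
    # bolt value from handle top
    for n,m,uv in(("top",mt,T(597,254)),("wrist",mw,W(559.5,149))):
        x=atz(n,m,uv,.135);d=x[:2]-p[:2];c,s=np.cos(p[2]),np.sin(p[2]);print("handle dock",c*d[0]+s*d[1],-s*d[0]+c*d[1],x)
    for n,X in dict(bay0=(0,-74,6),bay1=(0,0,6),bay2=(0,74,6),keeper=(-24.5,-130,95),hdrawn=(-54.5,145,123)).items(): print(n,D(p,X).round(4))
    B=lambda a,b:(70+a/2.5,130+(b-225)/2.5); C=lambda a,b:(330+(a-500)/2.5,130+(b-225)/2.5)
    for n,t,w in [("A",T(56,493),B(92,343)),("B",T(399,482),B(409,321)),("C",T(736,486),C(632,330))]: print(n,atz("top",mt,t,.08).round(4),atz("wrist",mw,w,.08).round(4))
    print("e",atz("top",mt,T(532,159),.118).round(4),atz("wrist",mw,W(486,52),.118).round(4))
E
python3 dock.py
```

```text
[ 0.6261  0.0074 -0.0498]
[[-0.7  0. ]
 [-0.8 -0.4]
 [-0.7 -0.5]
 [-0.5 -0.2]
 [ 0.3 -0.7]
 [ 0.5  3.7]
 [ 0.1  0. ]
 [ 0.6  0. ]]
handle dock -0.05501421587794582 -0.054796579771740024 [ 0.5684064  -0.04462566  0.135     ]
handle dock -0.05352402422300644 -0.05252108678989672 [ 0.57000801 -0.04242717  0.135     ]
bay0 [ 0.6224 -0.0665  0.006 ]
bay1 [0.6261 0.0074 0.006 ]
bay2 [0.6298 0.0813 0.006 ]
keeper [ 0.5951 -0.1213  0.095 ]
hdrawn [0.5789 0.1549 0.123 ]
A [0.4319 0.2772 0.08  ] [0.4328 0.2763 0.08  ]
B [0.4362 0.0731 0.08  ] [0.4366 0.077  0.08  ]
C [ 0.4317 -0.1269  0.08  ] [ 0.432  -0.1239  0.08  ]
e [ 0.6244 -0.0083  0.118 ] [ 0.6256 -0.0068  0.118 ]
```

Emit:
jog_arm(gripper=[80,80,70,70,70,70,70,70,70], offset=[[34,2,35],[34,2,35],[34,2,35],[34,2,35],[33,3,35],[0,0,20],[0,0,0],[0,0,0],[0,0,0]], twist=[0,0,0,0,0,0.053,0,0,0])

```text
clock: 3.15
position: [0.5695, -0.0433, 0.2256]
ee_rot: [1.0, -0.026, 0.001, 0.0]
contact_force: [-0.1, 0.3, -0.4]
width: 0.764
grip_force: 0.0
```

```bash
python3 - <<'E'
from h import *
go(.5693,-.0435,.106,-.05)
m=vision.camera_model("wrist");f=vision.grab_frame("wrist");np.save("w1.npy",m);cv2.imwrite("pics/w1.png",f[:,:,::-1])
E
```

```text
now [ 0.5695 -0.0433  0.2256] yaw -0.051 j7 -1.93 t 3.15
offset mm [-5.000e-01  1.000e-01  1.196e+02]
twist -0.001
```

View pics/w1.png

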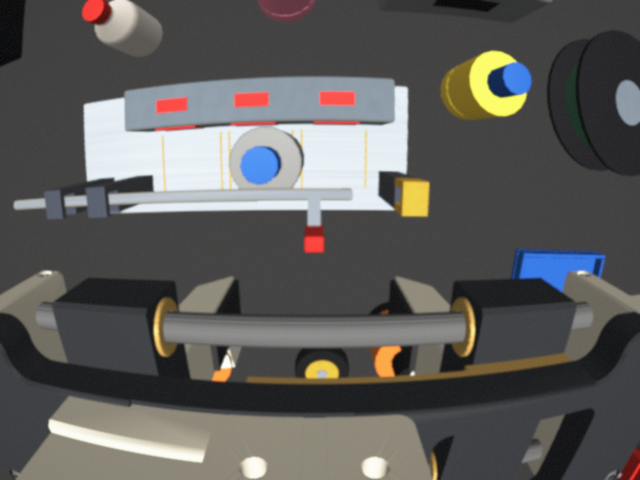

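```bash
python3 - <<'E'
from dock import *
m=np.load("w1.npy",allow_pickle=True).item()
print("handle",atz("wrist",m,(314.3,233),.135).round(4),"keeper",atz("wrist",m,(413.5,190),.115).round(4),"cap",atz("wrist",m,(262,162),.118).round(4))
print([proj("wrist",m,D(p,X)).round(1) for X in((-54.5,-55,135),(-24.5,-130,115),(77,210,6),(77,-150,6))])
E
```

```text
handle [ 0.5784 -0.0431  0.135 ] keeper [ 0.6027 -0.118   0.115 ] cap [ 0.6283 -0.0084  0.118 ]
[array([317.5, 246.2]), array([417.6, 199.9]), array([ 83.7, 104.2]), array([409.4,  87. ])]
```

Emit:
jog_arm(gripper=[70,70,70,70,70], offset=[[0,0,20],[0,0,20],[0,0,20],[0,0,0],[0,0,0]], twist=[0,0,0,0,0])

```text
clock: 3.7
position: [0.5694, -0.0436, 0.1653]
ee_rot: [1.0, -0.026, 0.001, 0.0]
contact_force: [-0.1, 0.1, 0.6]
width: 0.765
grip_force: 0.0
```

Emit:
jog_arm(gripper=[70,70,70,5,5,5,5,5,5], offset=[[0,-1,20],[0,0,20],[0,0,18],[0,0,0],[0,0,0],[0,0,0],[0,0,0],[0,0,0],[0,0,0]], twist=[0,0,0,0,0,0,0,0,0])

```text
clock: 4.6
position: [0.5692, -0.0425, 0.1062]
ee_rot: [1.0, -0.027, 0.0, 0.0]
contact_force: [0.6, -0.2, 0.0]
width: 0.288
grip_force: 0.0
```

Emit:
jog_arm(gripper=[5,5,5,5], offset=[[0,0,0],[0,0,0],[0,0,0],[0,0,0]], twist=[0,0,0,0])

```text
clock: 5.0
position: [0.569, -0.0425, 0.1059]
ee_rot: [1.0, -0.027, 0.0, 0.0]
contact_force: [-1.0, 0.7, 1.7]
width: 0.151
grip_force: 30.0
```

Emit:
jog_arm(gripper=[5,5,5,5,5,5,5,5,5,5,5,5], offset=[[0,-10,0],[0,-18,0],[0,-18,0],[0,-18,0],[0,-18,0],[0,-18,0],[0,-18,0],[0,-18,0],[0,-18,0],[0,-18,0],[0,-14,0],[0,-6,0]], twist=[0,0,0,0,0,0,0,0,0,0,0,0])

```text
clock: 6.2
position: [0.5787, 0.1511, 0.1058]
ee_rot: [1.0, -0.026, -0.0, -0.0]
contact_force: [-1.8, -1.8, 5.0]
width: 0.146
grip_force: 30.0
```

```bash
python3 -c "
from dock import *
x=D(p,(-54.5,145,106));go(*x,-.05);print(sensors.get_obs()['contact_force'],sensors.get_obs()['joints'])"
```

```text
now [0.5787 0.1511 0.1058] yaw -0.051 j7 -2.37 t 6.2
offset mm [-0.  -3.8 -0.2]
twist -0.001
[-1.79319992 -1.75403224  5.00293525] [ 0.2777972   0.65512692 -0.78860634  1.77271108  0.55852864  0.95231713
 -2.36558193]
```

Emit:
jog_arm(gripper=[5,5,5,5], offset=[[0,-3,0],[0,-3,0],[0,0,0],[0,0,0]], twist=[0,0,0,0])

```text
clock: 6.6
position: [0.5789, 0.1556, 0.1058]
ee_rot: [1.0, -0.027, -0.0, -0.0]
contact_force: [-2.9, 1.0, 5.4]
width: 0.145
grip_force: 30.0
```

Emit:
jog_arm(gripper=[5,5,5,5], offset=[[0,-2,0],[0,-2,0],[0,0,0],[0,0,0]], twist=[0,0,0,0])

```text
clock: 7.0
position: [0.579, 0.1557, 0.1058]
ee_rot: [1.0, -0.028, -0.001, 0.002]
contact_force: [-7.4, -8.0, 10.3]
width: 0.15
grip_force: 30.0
```

Emit:
jog_arm(gripper=[60,60,60,60,60,60,60,60,60,60], offset=[[0,3,0],[0,0,0],[0,0,0],[0,0,0],[0,0,0],[0,0,-20],[0,0,-40],[0,0,-40],[0,0,-30],[0,0,0]], twist=[0,0,0,0,0,0,0,0,0,0])

```text
clock: 8.0
position: [0.5821, 0.1582, 0.2407]
ee_rot: [1.0, -0.026, 0.004, -0.001]
contact_force: [1.0, 0.5, -0.4]
width: 0.651
grip_force: 0.0
```

Emit:
jog_arm(gripper=[60,60,60,60,60,60,60,60,60,60], offset=[[14,40,0],[14,40,0],[14,40,0],[12,40,0],[0,0,0],[0,0,0],[0,0,0],[0,0,0],[0,0,0],[0,0,0]], twist=[0,0,0,0,-0.14,-0.14,-0.14,-0.13,0,0])

```text
clock: 9.0
position: [0.6247, -0.0063, 0.2351]
ee_rot: [0.97, 0.244, -0.0, -0.0]
contact_force: [0.7, -0.0, -0.4]
width: 0.653
grip_force: 0.0
```

```bash
python3 - <<'E'
from dock import *
go(.625,-.0076,.092,.5)
m=vision.camera_model("wrist");f=vision.grab_frame("wrist");np.save("w2.npy",m);g=f.copy()
t=vision.grab_frame("top")
for n,M,X in(("wrist",m,(.625,-.0076,.118)),):
    q=proj(n,M,X);print(q)
a=cv2.resize(f,(400,300));b=cv2.resize(t[160:340,170:410],(400,300),interpolation=cv2.INTER_CUBIC)
cv2.imwrite("pics/w2.png",np.hstack([f[:300,120:520],cv2.resize(t[160:340,170:410],(400,300),interpolation=cv2.INTER_CUBIC)])[:,:,::-1])
E
```

```text
now [ 0.6247 -0.0063  0.2351] yaw 0.493 j7 -1.51 t 9.0
offset mm [ -0.2   1.4 143.1]
twist -0.007
[317.31481054 236.75340027]
```

View pics/w2.png

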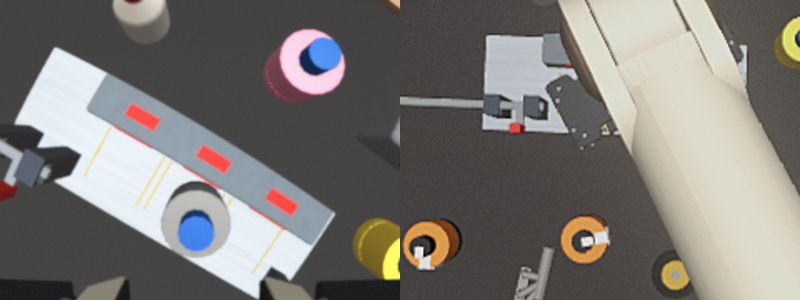

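The cap sits at wrist pixel (317,235), as predicted at (317.3,236.8). The handle is drawn back between the guides. I go down onto the cap.

Emit:
jog_arm(gripper=[60,60,60,60,60,60,10,10,10,10,10,10], offset=[[0,1,35],[0,0,35],[0,0,35],[0,0,20],[0,0,18],[0,0,0],[0,0,0],[0,0,0],[0,0,0],[0,0,0],[0,0,0],[0,0,0]], twist=[0,0,0,0,0,0,0,0,0,0,0,0])

```text
clock: 10.3
position: [0.6258, -0.0071, 0.0935]
ee_rot: [0.969, 0.246, 0.0, 0.0]
contact_force: [-1.6, -0.0, 3.8]
width: 0.299
grip_force: 30.0
```

Emit:
jog_arm(gripper=[10,10,10,10,10,10,10], offset=[[0,0,-10],[0,0,-30],[0,0,-30],[0,0,-30],[0,0,-30],[0,0,-10],[0,0,0]], twist=[0,0,0,0,0,0,0])

```text
clock: 11.0
position: [0.6261, -0.0071, 0.2341]
ee_rot: [0.969, 0.246, 0.001, 0.0]
contact_force: [-0.0, 0.4, -3.6]
width: 0.294
grip_force: 30.0
```

```bash
python3 - <<'E'
from dock import *
t=atz("top",mt,(469.2,298.7),.02);print(t, atz("wrist",mw,(502.5,169),.02))
go(t[0],t[1],.23);o=sensors.get_obs();print(o["width"],o["grip_force"],o["contact_force"])
E
```

```text
[ 0.43842108 -0.3458664   0.02      ] [ 0.44173576 -0.33776294  0.02      ]
now [ 0.6261 -0.0071  0.2341] yaw 0.497 j7 -1.51 t 11.0
offset mm [-326.4  208.4    3.7]
0.2935022871875569 29.997662901878357 [-0.02415375  0.40730585 -3.56372374]
```

Emit:
jog_arm(gripper=[10,10,10,10,10,10,10,10,10,10,10,10], offset=[[-15,9,0],[-28,18,0],[-34,22,0],[-38,24,0],[-40,26,0],[-40,26,0],[-40,26,0],[-36,23,0],[-30,18,0],[-16,10,0],[-9,5,0],[0,0,0]], twist=[0,0,0,0,0,0,0,0,0,0,0,0])

```text
clock: 12.2
position: [0.4358, -0.3454, 0.2312]
ee_rot: [0.97, 0.245, -0.001, -0.001]
contact_force: [-0.4, 0.1, -1.9]
width: 0.297
grip_force: 30.0
```

```bash
python3 - <<'E'
from dock import *
go(.439,-.344,.092);o=sensors.get_obs();print(o["width"],o["grip_force"],o["contact_force"])
m=vision.camera_model("wrist");f=vision.grab_frame("wrist");np.save("w3.npy",m)
t=vision.grab_frame("top");cv2.imwrite("pics/top3.png",t[:,:,::-1])
cv2.imwrite("pics/w3.png",np.hstack([f[60:360,120:520],cv2.resize(t[200:380,360:600],(400,300),interpolation=cv2.INTER_CUBIC)])[:,:,::-1])
E
```

```text
now [ 0.4358 -0.3454  0.2312] yaw 0.494 j7 -0.83 t 12.2
offset mm [  3.6   0.6 139.2]
0.29708659586928055 29.99931514263153 [-0.39291768  0.104018   -1.88827906]
```

View pics/w3.png

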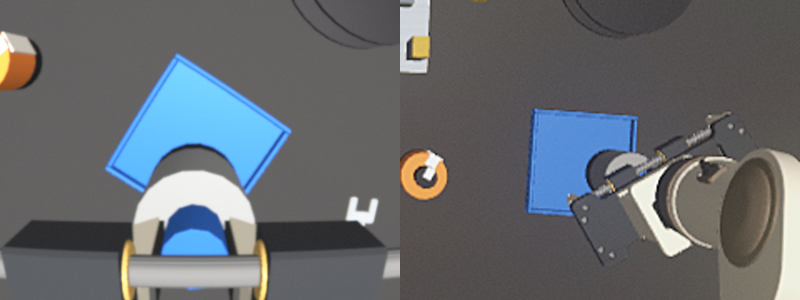

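```bash
python3 - <<'E'
from h import *
m=np.load("w3.npy",allow_pickle=True).item()
a=atz("wrist",m,(410,191),.02);b=atz("wrist",m,(227,228),.02);print(a,b,(a+b)/2,np.linalg.norm(a-b))
c=(a+b)/2;go(c[0],c[1],.092)
E
```

```text
[ 0.50207716 -0.41874726  0.02      ] [ 0.3787754  -0.27183493  0.02      ] [ 0.44042628 -0.3452911   0.02      ] 0.19179822136904956
now [ 0.4379 -0.3429  0.2321] yaw 0.498 j7 -0.83 t 12.3
offset mm [  1.    3.5 140.1]
```

Both measurements put the tray centre at (0.440, -0.345), so I lower the cartridge.

Emit:
jog_arm(gripper=[10,10,10,10,10,10,10,10,10,10], offset=[[1,3,25],[0,0,25],[0,0,25],[0,0,25],[0,0,15],[0,0,10],[0,0,6],[0,0,4],[0,0,0],[0,0,0]], twist=[0,0,0,0,0,0,0,0,0,0])

```text
clock: 13.3
position: [0.4402, -0.347, 0.0984]
ee_rot: [0.969, 0.246, 0.0, 0.0]
contact_force: [0.6, -0.6, -2.0]
width: 0.3
grip_force: 30.0
```

Emit:
jog_arm(gripper=[10,10,10,10,10,10], offset=[[0,0,2],[0,0,2],[0,0,2],[0,0,2],[0,0,0],[0,0,0]], twist=[0,0,0,0,0,0])

```text
clock: 13.9
position: [0.4405, -0.3472, 0.0925]
ee_rot: [0.969, 0.246, -0.0, 0.001]
contact_force: [-5.4, 3.2, 20.5]
width: 0.298
grip_force: 30.0
```

Emit:
jog_arm(gripper=[50,50,50,50,50,50,50,50,50,50,50], offset=[[0,0,-4],[0,0,0],[0,0,0],[0,0,0],[0,0,0],[0,0,-20],[0,0,-40],[0,0,-40],[0,0,-40],[0,0,0],[0,0,0]], twist=[0,0,0,0,0,0,0,0,0,0,0])

```text
clock: 15.0
position: [0.4401, -0.3472, 0.2344]
ee_rot: [0.969, 0.246, 0.0, 0.001]
contact_force: [-0.3, -0.1, -0.9]
width: 0.545
grip_force: 0.0
```

Emit:
jog_arm(gripper=[60,60,60,60,60,60,60,60], offset=[[19,-40,0],[19,-40,0],[19,-40,0],[19,-40,0],[19,-39,0],[3,0,0],[0,0,0],[0,0,0]], twist=[0,0,0,0,0,0,0,0])

```text
clock: 15.8
position: [0.4306, -0.1261, 0.233]
ee_rot: [0.969, 0.245, -0.0, -0.0]
contact_force: [0.0, -0.5, -0.4]
width: 0.652
grip_force: 0.0
```

```bash
python3 - <<'E'
from dock import *
go(.432,-.125,.086)
m=vision.camera_model("wrist");f=vision.grab_frame("wrist");np.save("w4.npy",m)
t=vision.grab_frame("top")
print("pred cap top",proj("wrist",m,(.432,-.125,.112)),"cart est sh",proj("wrist",m,(.432,-.125,.08)))
cv2.imwrite("pics/w4.png",np.hstack([f[60:360,120:520],cv2.resize(t[180:360,170:510],(400,212),interpolation=cv2.INTER_AREA) if 0 else cv2.resize(t[150:375,220:520],(400,300))])[:,:,::-1])
E
```

```text
now [ 0.4306 -0.1261  0.233 ] yaw 0.496 j7 -1.11 t 15.8
offset mm [ 1.90e+00 -1.00e-01  1.47e+02]
pred cap top [315.16848811 232.78582357] cart est sh [315.11383753 223.80071711]
```

View pics/w4.png

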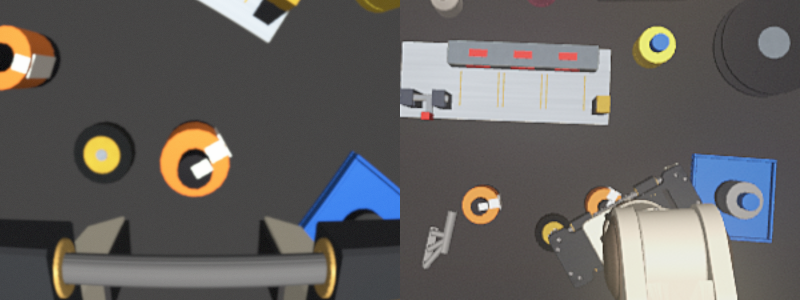

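The empty stands in the tray. The wrist view shows cartridge C with its shoulder centre at about (315,222), within 2 px of the prediction. Its stripe patch on the shoulder is at about (337,210).

```bash
python3 - <<'E'
from h import *
m=np.load("w4.npy",allow_pickle=True).item()
c=atz("wrist",m,(315,222),.08);s=atz("wrist",m,(338,210),.08);k=atz("wrist",m,(321,229.5),.112);k0=atz("wrist",m,(317,232),.112)
print(c,s,k,k0,np.arctan2(*(s-c)[1::-1]))
go(c[0],c[1],.088)
E
```

```text
[ 0.43333768 -0.12416548  0.08      ] [ 0.45179941 -0.13634656  0.08      ] [ 0.43642108 -0.12770301  0.112     ] [ 0.43321895 -0.12594332  0.112     ] -0.5832350608301654
now [ 0.4307 -0.1264  0.2332] yaw 0.494 j7 -1.11 t 15.9
offset mm [  3.4  -0.5 145.2]
```

Emit:
jog_arm(gripper=[60,60,60,60,60,60,10,10,10,10,10,10], offset=[[3,0,35],[0,0,35],[0,0,35],[0,0,25],[0,0,16],[0,0,0],[0,0,0],[0,0,0],[0,0,0],[0,0,0],[0,0,0],[0,0,0]], twist=[0,0,0,0,0,0,0,0,0,0,0,0])

```text
clock: 17.1
position: [0.4343, -0.1242, 0.0883]
ee_rot: [0.969, 0.246, 0.0, 0.001]
contact_force: [-0.8, -0.5, 3.9]
width: 0.297
grip_force: 30.0
```

Emit:
jog_arm(gripper=[10,10,10,10,10,10,10,10,10,10,10,10], offset=[[0,0,0],[0,0,-10],[0,0,-30],[0,0,-35],[0,0,-35],[0,0,-30],[0,0,-10],[0,0,0],[0,0,0],[0,0,0],[0,0,0],[0,0,0]], twist=[0,0,0,0,0,0,0,-0.13,-0.13,-0.14,-0.13,0])

```text
clock: 18.3
position: [0.4326, -0.1233, 0.2366]
ee_rot: [0.871, 0.492, -0.0, -0.001]
contact_force: [-0.7, 0.2, -4.0]
width: 0.296
grip_force: 30.0
```

```bash
python3 - <<'E'
from dock import *
b=D(p,(0,-74,6));go(b[0],b[1],.23,1.027);o=sensors.get_obs();print(o["width"],o["grip_force"],o["contact_force"])
E
```

```text
now [ 0.4326 -0.1233  0.2366] yaw 1.028 j7 -0.66 t 18.3
offset mm [146.7 133.3   6.3]
twist 0.001
0.2955752812681786 29.996983408927917 [-0.72514427  0.21612789 -4.01177194]
```

Emit:
jog_arm(gripper=[10,10,10,10,10,10,10,10,10,10], offset=[[10,9,0],[18,16,0],[22,20,0],[24,22,0],[24,22,0],[22,20,0],[15,14,0],[8,7,0],[4,3,0],[0,0,0]], twist=[0,0,0,0,0,0,0,0,0,0])

```text
clock: 19.3
position: [0.6231, -0.0664, 0.2372]
ee_rot: [0.871, 0.491, -0.0, -0.0]
contact_force: [-0.5, -0.5, -2.9]
width: 0.294
grip_force: 30.0
```

```bash
python3 - <<'E'
from dock import *
b=D(p,(0,-74,6));go(b[0],b[1],.095,1.027);o=sensors.get_obs();print(o["width"],o["grip_force"],o["contact_force"])
m=vision.camera_model("wrist");f=vision.grab_frame("wrist");np.save("w5.npy",m);crop(f,120,60,400,300,1.6,"w5")
E
```

```text
now [ 0.6231 -0.0664  0.2372] yaw 1.026 j7 -0.92 t 19.3
offset mm [ -0.4  -0.3 142.2]
twist -0.001
0.29443574629684666 29.998615980148315 [-0.53963721 -0.53753658 -2.92458505]
```

View pics/w5.png

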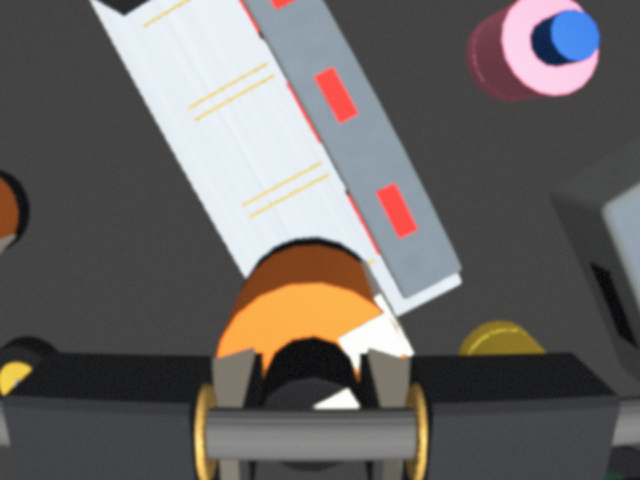

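The cartridge hangs over bay 0 with its stripe towards the bar, at right angles to the bay lines. I lower it.

Emit:
jog_arm(gripper=[10,10,10,10,10,10,10,10,10,10,10,10], offset=[[0,0,25],[0,0,30],[0,0,30],[0,0,25],[0,0,12],[0,0,8],[0,0,4],[0,0,3],[0,0,3],[0,0,3],[0,0,1],[0,0,0]], twist=[0,0,0,0,0,0,0,0,0,0,0,0])

```text
clock: 20.55
position: [0.624, -0.0667, 0.0944]
ee_rot: [0.871, 0.491, 0.0, 0.0]
contact_force: [0.2, -0.8, 0.2]
width: 0.3
grip_force: 30.0
```

Emit:
jog_arm(gripper=[50,50,50,50,50,50,50,50,50,50,50], offset=[[0,0,1],[0,0,0],[0,0,0],[0,0,0],[0,0,0],[0,0,-20],[0,0,-40],[0,0,-40],[0,0,-40],[0,0,0],[0,0,0]], twist=[0,0,0,0,0,0,0,0,0,0,0])

```text
clock: 21.65
position: [0.6244, -0.0665, 0.2352]
ee_rot: [0.871, 0.491, 0.001, 0.001]
contact_force: [0.4, -0.8, -0.3]
width: 0.545
grip_force: 0.0
```

Emit:
jog_arm(gripper=[60,60,60,60,60,60,60,60,60,60,60,60], offset=[[4,-39,0],[4,-39,0],[4,-39,0],[4,-39,0],[4,-39,0],[4,-39,0],[0,0,0],[0,0,0],[0,0,0],[0,0,0],[0,0,0],[0,0,0]], twist=[0,0,0,0,0,0,0.13,0.13,0.13,0.14,0,0])

```text
clock: 22.85
position: [0.4352, 0.0748, 0.2323]
ee_rot: [0.969, 0.248, -0.001, 0.0]
contact_force: [-0.9, 0.7, -0.6]
width: 0.655
grip_force: 0.0
```

```bash
python3 - <<'E'
from dock import *
go(.4363,.075,.088)
m=vision.camera_model("wrist");f=vision.grab_frame("wrist");np.save("w6.npy",m)
t=vision.grab_frame("top")
print("pred cap top",proj("wrist",m,(.4363,.075,.112)),"sh",proj("wrist",m,(.4363,.075,.08)))
print("top bay0 sh pred",proj("top",mt,D(p,(0,-74,86))), proj("top",mt,D(p,(20,-74,86))))
cv2.imwrite("pics/w6.png",np.hstack([f[60:360,120:520],cv2.resize(t[150:300,250:450],(400,300),interpolation=cv2.INTER_CUBIC)])[:,:,::-1])
E
```

```text
now [0.4352 0.0748 0.2323] yaw 0.501 j7 -1.54 t 22.85
offset mm [  1.2   0.4 144.3]
pred cap top [315.94303158 233.86915309] sh [315.77748478 224.74743321]
top bay0 sh pred [345.11493647 216.05257295] [345.4569495  206.73499051]
```

View pics/w6.png

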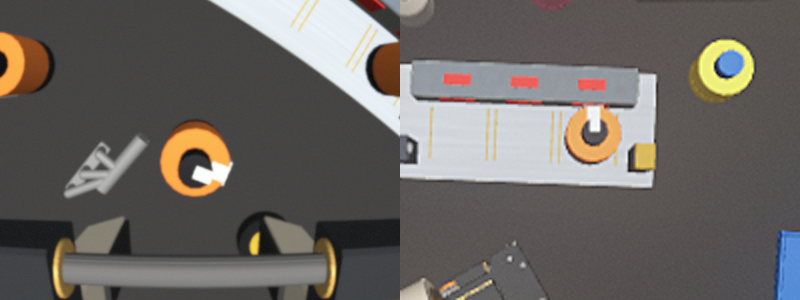

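The cartridge in bay 0 sits at top pixel (346.5,217), predicted (345,216), with its stripe straight at the bar. In the wrist view, cartridge B has its shoulder centre at (315,221) and the stripe at (342,233).

```bash
python3 - <<'E'
from h import *
m=np.load("w6.npy",allow_pickle=True).item()
c=atz("wrist",m,(315,222),.08);s=atz("wrist",m,(344,232.5),.08);k0=atz("wrist",m,(316,232),.112);k=atz("wrist",m,(327,236),.112)
print(c,s,k0,k,np.arctan2(*(s-c)[1::-1]),np.arctan2(*(k-k0)[1::-1]))
go((c[0]+k0[0])/2,(c[1]+k0[1])/2,.088)
E
```

```text
[0.43808418 0.07673329 0.08      ] [0.44198228 0.0504726  0.08      ] [0.43761841 0.07567361 0.112     ] [0.4389083  0.06671458 0.112     ] -1.4234338556869934 -1.4278021034950752
now [0.4354 0.075  0.2324] yaw 0.5 j7 -1.54 t 22.95
offset mm [  2.8   0.2 144.4]
```

Emit:
jog_arm(gripper=[60,60,60,60,60,60,10,10,10,10,10,10], offset=[[3,0,35],[0,0,35],[0,0,35],[0,0,25],[0,0,15],[0,0,0],[0,0,0],[0,0,0],[0,0,0],[0,0,0],[0,0,0],[0,0,0]], twist=[0,0,0,0,0,0,0,0,0,0,0,0])

```text
clock: 24.15
position: [0.439, 0.0762, 0.0883]
ee_rot: [0.969, 0.246, 0.0, 0.0]
contact_force: [-0.8, -1.1, 4.6]
width: 0.298
grip_force: 30.0
```

Emit:
jog_arm(gripper=[10,10,10,10,10,10,10,10,10,10,10,10], offset=[[0,0,0],[0,0,-10],[0,0,-30],[0,0,-35],[0,0,-35],[0,0,-30],[0,0,-10],[0,0,0],[0,0,0],[0,0,0],[0,0,0],[0,0,0]], twist=[0,0,0,0,0,0,0,-0.13,-0.14,-0.14,-0.14,-0.14])

```text
clock: 25.35
position: [0.4374, 0.076, 0.2367]
ee_rot: [0.827, 0.562, -0.001, -0.0]
contact_force: [-0.2, -0.5, -2.6]
width: 0.298
grip_force: 30.0
```

Emit:
jog_arm(gripper=[10,10,10,10,10,10,10], offset=[[0,0,0],[0,0,0],[0,0,0],[0,0,0],[0,0,0],[0,0,0],[0,0,0]], twist=[-0.14,-0.14,-0.14,-0.14,-0.13,0,0])

```text
clock: 26.05
position: [0.4378, 0.0763, 0.237]
ee_rot: [0.592, 0.806, -0.0, -0.001]
contact_force: [-0.5, 0.4, -2.6]
width: 0.296
grip_force: 30.0
```

```bash
python3 - <<'E'
from dock import *
b=D(p,(0,0,6));go(b[0],b[1],.23,1.875);o=sensors.get_obs();print(o["width"],o["grip_force"],o["contact_force"])
E
```

```text
now [0.4378 0.0763 0.237 ] yaw 1.874 j7 -0.4 t 26.05
offset mm [-121.9  159.2    6.8]
twist -0.001
0.29638642639693585 29.998967349529266 [-0.54902504  0.35868621 -2.61951123]
```

Emit:
jog_arm(gripper=[10,10,10,10,10,10,10,10,10,10], offset=[[-8,11,0],[-15,19,0],[-18,24,0],[-20,26,0],[-20,26,0],[-18,24,0],[-12,16,0],[-7,9,0],[-4,4,0],[0,0,0]], twist=[0,0,0,0,0,0,0,0,0,0])

```text
clock: 27.05
position: [0.6266, 0.0079, 0.2374]
ee_rot: [0.591, 0.806, -0.0, -0.0]
contact_force: [0.4, 0.2, -2.6]
width: 0.299
grip_force: 30.0
```

```bash
python3 - <<'E'
from dock import *
b=D(p,(0,0,6));go(b[0],b[1],.095,1.875);o=sensors.get_obs();print(o["width"],o["grip_force"],o["contact_force"])
m=vision.camera_model("wrist");f=vision.grab_frame("wrist");np.save("w7.npy",m);crop(f,120,60,400,300,1.3,"w7")
E
```

```text
now [0.6266 0.0079 0.2374] yaw 1.876 j7 -0.27 t 27.05
offset mm [ -0.5  -0.5 142.4]
twist 0.001
0.2986624150732719 29.99921143054962 [ 0.38050372  0.15871731 -2.5947193 ]
```

View pics/w7.png

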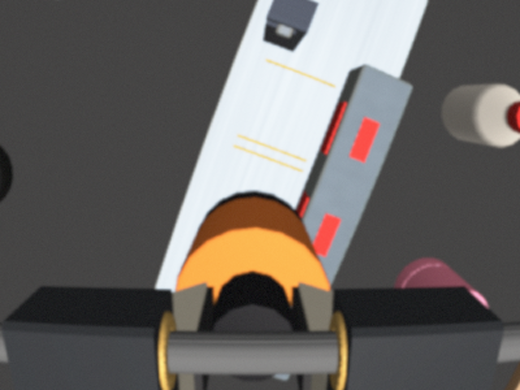

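The cartridge hangs over bay 1, with the stripe hidden behind the fingers. I lower it on the known twist.

Emit:
jog_arm(gripper=[10,10,10,10,10,10,10,10,10,10,10,10], offset=[[0,0,25],[0,0,30],[0,0,30],[0,0,25],[0,0,12],[0,0,8],[0,0,4],[0,0,3],[0,0,3],[0,0,3],[0,0,1],[0,0,0]], twist=[0,0,0,0,0,0,0,0,0,0,0,0])

```text
clock: 28.3
position: [0.6272, 0.0079, 0.0944]
ee_rot: [0.591, 0.807, 0.0, 0.0]
contact_force: [-0.3, -1.2, 0.6]
width: 0.3
grip_force: 30.0
```

```bash
python3 - <<'E'
from dock import *
o=sensors.get_obs();print(o["contact_force"],o["width"]);go(.4325,.2768,.235,.2)
E
```

```text
[-0.2514881  -1.18250098  0.61950895] 0.2995852192574296
now [0.6272 0.0079 0.0944] yaw 1.877 j7 -0.37 t 28.3
offset mm [ 314.9 -104.5 -140.8]
twist 1.677
```

Emit:
jog_arm(gripper=[50,50,50,50,50,50,50,50,50,50,50], offset=[[0,0,1],[0,0,0],[0,0,0],[0,0,0],[0,0,0],[0,0,-20],[0,0,-40],[0,0,-40],[0,0,-42],[0,0,0],[0,0,0]], twist=[0,0,0,0,0,0,0,0,0,0,0])

```text
clock: 29.4
position: [0.6276, 0.0083, 0.2372]
ee_rot: [0.591, 0.807, 0.001, 0.002]
contact_force: [-0.1, -0.9, -0.9]
width: 0.547
grip_force: 0.0
```

Emit:
jog_arm(gripper=[60,60,60,60,60,60,60,60,60,60,60,60], offset=[[40,-13,0],[40,-13,0],[40,-13,0],[40,-13,0],[40,-13,0],[40,-13,0],[40,-14,0],[35,-13,0],[0,0,0],[0,0,0],[0,0,0],[0,0,0]], twist=[0,0,0,0,0,0,0,0,0.14,0.14,0.14,0.14])

```text
clock: 30.6
position: [0.4309, 0.2761, 0.2338]
ee_rot: [0.793, 0.61, -0.001, -0.0]
contact_force: [0.2, -0.0, -0.4]
width: 0.654
grip_force: 0.0
```

Emit:
jog_arm(gripper=[60,60,60,60,60,60,60,60,60], offset=[[0,0,0],[0,0,0],[0,0,0],[0,0,0],[0,0,0],[0,0,0],[0,0,0],[0,0,0],[0,0,0]], twist=[0.13,0.13,0.13,0.13,0.13,0.13,0.13,0,0])

```text
clock: 31.5
position: [0.4312, 0.2763, 0.2341]
ee_rot: [0.979, 0.204, -0.001, 0.0]
contact_force: [-0.1, -0.6, -0.5]
width: 0.651
grip_force: 0.0
```

```bash
python3 - <<'E'
from dock import *
go(.4325,.2768,.088,.4)
m=vision.camera_model("wrist");f=vision.grab_frame("wrist");np.save("w8.npy",m)
t=vision.grab_frame("top");cv2.imwrite("pics/top8.png",t[:,:,::-1])
print("pred cap top",proj("wrist",m,(.4325,.2768,.112)),"sh",proj("wrist",m,(.4325,.2768,.08)))
for y in(-74,0): print(proj("top",mt,D(p,(0,y,86))))
cv2.imwrite("pics/w8.png",np.hstack([f[60:360,120:520],cv2.resize(t[150:300,200:400],(400,300),interpolation=cv2.INTER_CUBIC)])[:,:,::-1])
E
```

```text
now [0.4312 0.2763 0.2341] yaw 0.41 j7 -2.07 t 31.5
offset mm [  1.6   0.  146.1]
twist 0.01
pred cap top [315.40850193 232.79378788] sh [315.27645902 223.81929085]
[345.11493647 216.05257295]
[310.54232617 214.74356517]
```

View pics/w8.png

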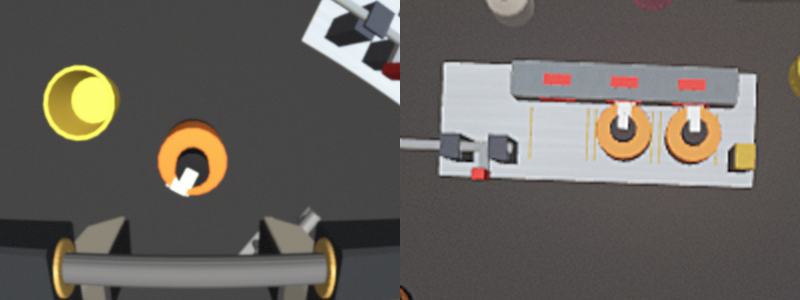

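Bays 0 and 1 hold their cartridges centred: crop (693,134) and (624,131) are both about 1.5 px from prediction, with the stripes square to the bar. For cartridge A, the wrist shoulder centre is about (312.5,221.5) and the stripe's outer end about (298,249).

```bash
python3 - <<'E'
from dock import *
m=np.load("w8.npy",allow_pickle=True).item()
f=cv2.imread("pics/w8.png")[:,:400]
hsv=cv2.cvtColor(f,cv2.COLOR_BGR2HSV)
w=((hsv[...,1]<60)&(hsv[...,2]>190)).astype(np.uint8);w[:140]=0;w[215:]=0;w[:,:140]=0;w[:,240:]=0
ys,xs=np.nonzero(w);print(len(xs),xs.mean(),ys.mean(),xs.min(),xs.max(),ys.min(),ys.max())
c=atz("wrist",m,(312.5,221.5),.08);k0=atz("wrist",m,(312.5,230.5),.112);print(c,k0)
for yw in np.arange(2.7,3.6,.1):
    d=np.array([np.cos(yw),np.sin(yw),0]);print(round(yw,2),(proj("wrist",m,c+.030*d)-[120,60]).round(1),(proj("wrist",m,c+.015*d)-[120,60]).round(1),(proj("wrist",m,c+.01*d+[0,0,.032])-[120,60]).round(1))
go(*((c+k0)/2)[:2],.088)
cv2.imwrite("pics/m.png",w*255)
for y in range(165,200,3): 
    r=np.nonzero(w[y])[0]; print(y,(r.min(),r.max()) if len(r) else None)
E
```

```text
419 183.91885441527447 181.93556085918854 166 197 168 195
[0.43341678 0.27979201 0.08      ] [0.43327689 0.27958958 0.112     ]
2.7 [166.6 183.7] [179.4 172.7] [182.7 178.5]
2.8 [169.  186.1] [180.6 173.9] [183.6 179.4]
2.9 [171.7 188.2] [182. 175.] [184.5 180.2]
3.0 [174.5 190.1] [183.4 176. ] [185.6 180.9]
3.1 [177.6 191.7] [184.9 176.8] [186.7 181.5]
3.2 [180.7 193. ] [186.5 177.4] [187.9 182. ]
3.3 [184. 194.] [188.2 177.9] [189.1 182.3]
3.4 [187.4 194.6] [189.9 178.3] [190.4 182.6]
3.5 [190.8 194.9] [191.6 178.4] [191.7 182.7]
now [0.4315 0.2765 0.2344] yaw 0.409 j7 -2.07 t 31.6
offset mm [  3.1  -2.2 146.4]
165 None
168 (np.int64(187), np.int64(188))
171 (np.int64(185), np.int64(194))
174 (np.int64(183), np.int64(197))
177 (np.int64(176), np.int64(196))
180 (np.int64(174), np.int64(194))
183 (np.int64(172), np.int64(193))
186 (np.int64(167), np.int64(191))
189 (np.int64(171), np.int64(187))
192 (np.int64(177), np.int64(185))
195 (np.int64(183), np.int64(188))
198 None
```

Fitted stripe heading is about 3.08 rad, so A must turn +3.15 rad. I grasp, lift and turn.

Emit:
jog_arm(gripper=[60,60,60,60,60,60,10,10,10,10,10,10], offset=[[3,-2,35],[0,0,35],[0,0,35],[0,0,25],[0,0,16],[0,0,0],[0,0,0],[0,0,0],[0,0,0],[0,0,0],[0,0,0],[0,0,0]], twist=[0,0,0,0,0,0,0,0,0,0,0,0])

```text
clock: 32.8
position: [0.4344, 0.2797, 0.0894]
ee_rot: [0.979, 0.202, 0.001, 0.0]
contact_force: [0.4, -1.0, 5.0]
width: 0.298
grip_force: 30.0
```

Emit:
jog_arm(gripper=[10,10,10,10,10,10,10,10,10,10,10,10], offset=[[0,0,0],[0,0,-10],[0,0,-30],[0,0,-35],[0,0,-35],[0,0,-30],[0,0,-10],[0,0,0],[0,0,0],[0,0,0],[0,0,0],[0,0,0]], twist=[0,0,0,0,0,0,0,-0.137,-0.137,-0.137,-0.137,-0.137])

```text
clock: 34.0
position: [0.4328, 0.279, 0.2375]
ee_rot: [0.853, 0.522, -0.001, -0.0]
contact_force: [-1.2, -0.3, -3.5]
width: 0.294
grip_force: 30.0
```

Emit:
jog_arm(gripper=[10,10,10,10,10,10,10,10,10,10,10,10], offset=[[0,0,0],[0,0,0],[0,0,0],[0,0,0],[0,0,0],[0,0,0],[0,0,0],[0,0,0],[0,0,0],[0,0,0],[0,0,0],[0,0,0]], twist=[-0.137,-0.137,-0.137,-0.137,-0.137,-0.137,-0.137,-0.137,-0.137,-0.137,-0.137,0])

```text
clock: 35.2
position: [0.433, 0.2791, 0.2373]
ee_rot: [0.267, 0.964, -0.001, -0.001]
contact_force: [0.2, -0.2, -3.2]
width: 0.296
grip_force: 30.0
```

```bash
python3 - <<'E'
from dock import *
b=D(p,(0,74,6));go(b[0],b[1],.236,3.56);o=sensors.get_obs();print(o["width"],o["grip_force"],o["contact_force"],o["joints"])
E
```

```text
now [0.433  0.2791 0.2373] yaw 2.6 j7 -0.2 t 35.2
offset mm [-270.6  -68.2    0.8]
twist -0.96
0.29614655836681475 29.995309710502625 [ 0.16467853 -0.23219235 -3.17997738] [ 0.42019767  0.65585192 -1.4452088   1.85513554  0.68334639  1.27188834
 -0.19972689]
```

Emit:
jog_arm(gripper=[10,10,10,10], offset=[[0,0,0],[0,0,0],[0,0,0],[0,0,0]], twist=[-0.13,-0.13,-0.13,0])

```text
clock: 35.6
position: [0.4333, 0.2794, 0.2379]
ee_rot: [0.077, 0.997, -0.0, -0.001]
contact_force: [-0.2, 0.3, -3.8]
width: 0.295
grip_force: 30.0
```

```bash
python3 - <<'E'
from dock import *
b=D(p,(0,74,6));go(b[0],b[1],.236,3.56);o=sensors.get_obs();print(o["width"],o["grip_force"],o["contact_force"],o["joints"])
E
```

```text
now [0.4333 0.2794 0.2379] yaw 2.987 j7 0.15 t 35.6
offset mm [-224.7 -165.5    1.7]
twist -0.573
0.29524866205532324 29.99539464712143 [-0.16444381  0.27899689 -3.81217519] [ 0.42884923  0.69735143 -1.48774194  1.85431701  0.72469161  1.3028361
  0.15115643]
```

Emit:
jog_arm(gripper=[10,10,10,10,10,10,10,10,10,10,10,10], offset=[[0,0,-12],[-8,-6,-13],[-18,-13,0],[-27,-20,0],[-32,-24,0],[-34,-25,0],[-34,-25,0],[-30,-22,0],[-22,-16,0],[-12,-9,0],[-8,-5,0],[0,0,0]], twist=[0,0,0,0,0,0,0,0,0,0,0,0])

```text
clock: 36.8
position: [0.6313, 0.0823, 0.264]
ee_rot: [0.077, 0.997, 0.0, 0.0]
contact_force: [0.0, 0.5, -2.9]
width: 0.296
grip_force: 30.0
```

Emit:
jog_arm(gripper=[10,10,10,10,10,10], offset=[[0,0,0],[0,0,0],[0,0,0],[0,0,0],[0,0,0],[0,0,0]], twist=[-0.14,-0.14,-0.14,-0.14,0,0])

```text
clock: 37.4
position: [0.6302, 0.0839, 0.2641]
ee_rot: [-0.201, 0.98, 0.0, 0.0]
contact_force: [0.1, -0.2, -3.2]
width: 0.296
grip_force: 30.0
```

```bash
python3 - <<'E'
from dock import *
b=D(p,(0,74,6));go(b[0],b[1],.0955,3.562);o=sensors.get_obs();print(o["width"],o["grip_force"],o["contact_force"],o["joints"])
E
```

```text
now [0.6302 0.0839 0.2641] yaw -2.736 j7 1.16 t 37.4
offset mm [  1.5  -2.2 168.6]
twist -0.015
0.2962806085150593 29.996687471866608 [ 0.10426438 -0.17038074 -3.16578842] [ 0.65828889  0.89472627 -1.46740278  1.53052483  0.88980971  1.51519057
  1.16000087]
```

Emit:
jog_arm(gripper=[10,10,10,10,10,10,10,10,10,10,10,10], offset=[[1,-2,25],[0,0,35],[0,0,35],[0,0,30],[0,0,16],[0,0,10],[0,0,6],[0,0,4],[0,0,3],[0,0,3],[0,0,2],[0,0,0]], twist=[-0.015,0,0,0,0,0,0,0,0,0,0,0])

```text
clock: 38.6
position: [0.6313, 0.0805, 0.0955]
ee_rot: [-0.21, 0.978, 0.0, 0.001]
contact_force: [0.4, 0.7, -1.0]
width: 0.299
grip_force: 30.0
```

```bash
python3 - <<'E'
from dock import *
b=D(p,(0,74,6));go(b[0],b[1],.0955,3.562);o=sensors.get_obs();print(o["width"],o["grip_force"],o["contact_force"],o["joints"])
E
```

```text
now [0.6313 0.0805 0.0955] yaw -2.719 j7 1.09 t 38.6
offset mm [1.1 1.4 0. ]
twist 0.002
0.29922703556212815 29.998598098754883 [ 0.39945855  0.67791693 -0.98507294] [ 0.62694538  1.05522138 -1.31379583  1.67071524  1.06354002  1.29720352
  1.08835176]
```

Emit:
jog_arm(gripper=[50,50,50,50,50,50,50,50,50,50,50], offset=[[0,0,1],[0,0,0],[0,0,0],[0,0,0],[0,0,0],[0,0,-20],[0,0,-40],[0,0,-40],[0,0,-42],[0,0,0],[0,0,0]], twist=[0,0,0,0,0,0,0,0,0,0,0])

```text
clock: 39.7
position: [0.6314, 0.0807, 0.2382]
ee_rot: [-0.21, 0.978, -0.0, 0.002]
contact_force: [0.2, -0.6, -0.7]
width: 0.544
grip_force: 0.0
```

Emit:
jog_arm(gripper=[60,60,60,60,60,60,60,60,60,60,60,60], offset=[[21,31,0],[21,31,0],[21,31,0],[21,31,0],[21,31,0],[21,31,0],[0,0,0],[0,0,0],[0,0,0],[0,0,0],[0,0,0],[0,0,0]], twist=[0,0,0,0,0,0,0.118,0.118,0.118,0.118,0,0])

```text
clock: 40.9
position: [0.4393, 0.1977, 0.2353]
ee_rot: [0.023, 1.0, -0.001, -0.0]
contact_force: [0.0, -0.5, 0.7]
width: 0.654
grip_force: 0.0
```

```bash
python3 - <<'E'
from dock import *
h=D(p,(-54.5,145,106));print(h);go(h[0],h[1],.106,3.0916)
t=vision.grab_frame("top");cv2.imwrite("pics/top9.png",t[:,:,::-1])
crop(t,190,160,210,150,3.8,"top9c")
for y in(-74,0,74): print((proj("top",mt,D(p,(0,y,86)))-[190,160])*3.8,(proj("top",mt,D(p,(0,y,118)))-[190,160])*3.8)
print((proj("top",mt,D(p,(-54.5,145,135)))-[190,160])*3.8)
E
```

```text
[0.5788648  0.15489767 0.106     ]
now [0.4393 0.1977 0.2353] yaw 3.095 j7 0.53 t 40.9
offset mm [-141.5  -36.1  129.2]
twist 0.003
[589.43675858 212.99977723] [592.11683983 208.1609265 ]
[458.06083946 208.02554766] [456.94874799 203.04565801]
[326.81628392 203.05629185] [321.91970939 197.93565181]
[183.34387152 290.98248055]
```

View pics/top9c.png

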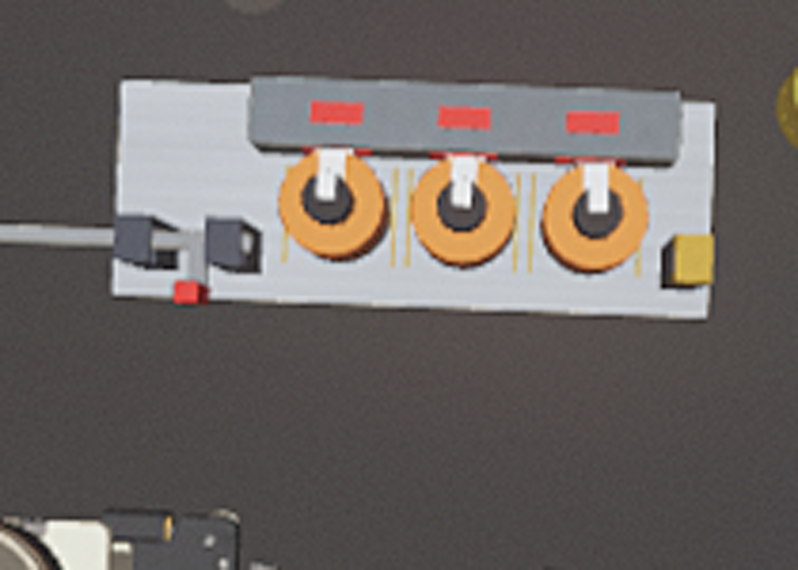

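All three orange cartridges stand centred at crop (334,207), (463,212) and (595,218), a constant ~5 px from prediction, with the stripes at the windows. The bolt is still drawn, handle at crop (189,292). Now I close the bolt.

Emit:
jog_arm(gripper=[60,60,60,60,60,60,60,60,60,60,60,60], offset=[[-36,-9,0],[-36,-9,0],[-35,-9,0],[-35,-9,0],[0,0,0],[0,0,0],[0,0,30],[0,0,30],[0,0,30],[0,0,24],[0,0,14],[0,0,0]], twist=[0,0,0,0,0,0,0,0,0,0,0,0])

```text
clock: 42.15
position: [0.5778, 0.1552, 0.1061]
ee_rot: [0.024, 1.0, -0.0, -0.002]
contact_force: [-0.1, -0.7, -0.4]
width: 0.655
grip_force: 0.0
```

Emit:
jog_arm(gripper=[5,5,5,5,5,5,5,5,5], offset=[[0,0,0],[0,0,0],[0,0,0],[0,0,0],[0,0,0],[0,0,0],[0,0,0],[0,0,0],[0,0,0]], twist=[0,0,0,0,0,0,0,0,0])

```text
clock: 43.05
position: [0.5799, 0.1552, 0.1079]
ee_rot: [0.025, 1.0, 0.0, 0.0]
contact_force: [0.5, -0.3, 2.0]
width: 0.149
grip_force: 30.0
```

```bash
python3 - <<'E'
from dock import *
h=D(p,(-54.5,-105,106));print(h);go(*h,3.0916);print(sensors.get_obs()["joints"])
E
```

```text
[ 0.56642112 -0.09479245  0.106     ]
now [0.5799 0.1552 0.1079] yaw 3.092 j7 0.58 t 43.05
offset mm [   1.  -250.4    1.9]
twist 0.0
[ 0.45647208  0.82569219 -1.11434725  1.76079701  0.82917453  1.10811151
  0.58035083]
```

Emit:
jog_arm(gripper=[5,5,5,5,5,5,5,5,5,5,5,5], offset=[[0,-6,0],[0,-12,0],[0,-12,0],[0,-12,0],[0,-12,0],[0,-12,0],[0,-12,0],[0,-12,0],[0,-12,0],[0,-12,0],[0,-12,0],[0,-4,0]], twist=[0,0,0,0,0,0,0,0,0,0,0,0])

```text
clock: 44.25
position: [0.5732, 0.0232, 0.1079]
ee_rot: [0.026, 1.0, -0.001, -0.0]
contact_force: [0.2, 2.4, 3.1]
width: 0.149
grip_force: 30.0
```

```bash
python3 - <<'E'
from dock import *
h=D(p,(-54.5,-105,106));go(*h,3.0916);print(sensors.get_obs()["contact_force"])
t=vision.grab_frame("top");t0=cv2.imread("pics/top9.png")[:,:,::-1]
# compare cap/shoulder orange blobs before and now
for im in(t0,t):
    s=cv2.cvtColor(np.ascontiguousarray(im),cv2.COLOR_RGB2HSV)[190:245,240:380]
    k=((s[...,0]>5)&(s[...,0]<20)&(s[...,1]>120)&(s[...,2]>120)).astype(np.uint8)
    n,l,st,c=cv2.connectedComponentsWithStats(k);print([(c[i]+[240,190]).round(1).tolist()+[int(st[i,4])] for i in range(1,n) if st[i,4]>60])
E
```

```text
now [0.5732 0.0232 0.1079] yaw 3.09 j7 0.78 t 44.25
offset mm [   0.7 -118.2    2. ]
twist -0.002
[0.15304514 2.4058636  3.08271538]
[[277.2, 214.8, 406], [311.5, 216.7, 412], [345.8, 218.2, 416]]
[[267.7, 207.7, 82], [337.7, 213.3, 125], [354.8, 215.5, 149]]
```

Emit:
jog_arm(gripper=[5,5,5,5,5,5,5,5,5,5,5,5], offset=[[0,-6,0],[0,-12,0],[0,-12,0],[0,-12,0],[0,-12,0],[0,-12,0],[0,-12,0],[0,-12,0],[0,-12,0],[0,-8,0],[0,-5,0],[0,-2,0]], twist=[0,0,0,0,0,0,0,0,0,0,0,0])

```text
clock: 45.5
position: [0.5673, -0.0934, 0.1079]
ee_rot: [0.026, 1.0, -0.0, -0.0]
contact_force: [-0.1, 2.4, 6.0]
width: 0.149
grip_force: 30.0
```

Emit:
jog_arm(gripper=[5,5,5,5], offset=[[0,-2,0],[0,-2,0],[0,0,0],[0,0,0]], twist=[0,0,0,0])

```text
clock: 45.9
position: [0.5673, -0.094, 0.1079]
ee_rot: [0.024, 1.0, 0.001, 0.0]
contact_force: [1.8, 6.2, 3.9]
width: 0.149
grip_force: 30.0
```

Emit:
jog_arm(gripper=[50,50,50,50,50,50,50,50,50,50], offset=[[0,3,0],[0,0,0],[0,0,0],[0,0,0],[0,0,0],[0,0,-20],[0,0,-40],[0,0,-40],[0,0,-30],[0,0,0]], twist=[0,0,0,0,0,0,0,0,0,0])

```text
clock: 46.9
position: [0.5702, -0.0915, 0.2437]
ee_rot: [0.025, 1.0, -0.0, 0.004]
contact_force: [-0.7, 0.7, 0.2]
width: 0.546
grip_force: 0.0
```

Emit:
jog_arm(gripper=[50,50,50,50,50,50], offset=[[40,0,0],[40,0,0],[40,0,0],[35,0,0],[0,0,0],[0,0,0]], twist=[0,0,0,0,0,0])

```text
clock: 47.5
position: [0.4121, -0.0863, 0.2382]
ee_rot: [0.026, 1.0, -0.002, 0.0]
contact_force: [0.1, -0.1, 0.1]
width: 0.541
grip_force: 0.0
```

```bash
python3 - <<'E'
from dock import *
t=vision.grab_frame("top");cv2.imwrite("pics/topE.png",t[:,:,::-1]);t0=cv2.imread("pics/top9.png")[:,:,::-1]
print(sensors.get_obs()["position"],sensors.get_obs()["contact_force"],sensors.get_obs()["clock"])
def blobs(im,f,b,a=20):
    u0,v0,u1,v1=b;s=cv2.cvtColor(np.ascontiguousarray(im),cv2.COLOR_RGB2HSV)[v0:v1,u0:u1].astype(int)
    n,l,st,c=cv2.connectedComponentsWithStats(f(s).astype(np.uint8));return [(c[i]+[u0,v0]).round(1).tolist()+[int(st[i,4])] for i in range(1,n) if st[i,4]>=a]
org=lambda s:(s[...,0]>5)&(s[...,0]<20)&(s[...,1]>120)&(s[...,2]>120)
wht=lambda s:(s[...,1]<30)&(s[...,2]>225)
red=lambda s:((s[...,0]<5)|(s[...,0]>174))&(s[...,1]>150)&(s[...,2]>90)
for im in(t0,t):
    print("orange",blobs(im,org,(240,190,380,245)));print("stripe",blobs(im,wht,(250,196,370,222),5));print("red",blobs(im,red,(200,228,380,250),4))
    print("tray blue cap",blobs(im,lambda s:(s[...,0]>95)&(s[...,0]<125)&(s[...,1]>120),(430,260,510,340)))
print("home handle pred",proj("top",mt,D(p,(-54.5,-105,135))),"drawn",proj("top",mt,D(p,(-54.5,145,135))))
E
```

```text
[ 0.41317414 -0.08563062  0.23831899] [-0.85043736  0.20731944 -0.52117846] 47.55
orange [[277.2, 214.8, 406], [311.5, 216.7, 412], [345.8, 218.2, 416]]
stripe [[276.4, 204.6, 60], [311.5, 206.4, 59], [346.9, 208.5, 55]]
red [[239.2, 236.7, 41]]
tray blue cap [[466.9, 298.1, 3171], [480.9, 300.8, 171]]
orange [[277.3, 212.6, 327], [311.7, 214.2, 317], [345.8, 215.5, 316]]
stripe [[276.4, 204.7, 64], [311.5, 206.4, 67], [298.5, 203.0, 8], [346.7, 208.2, 66], [290.8, 207.5, 6], [295.0, 213.5, 19], [327.0, 214.5, 14], [331.0, 213.5, 8], [262.5, 219.0, 6]]
red [[360.0, 241.5, 38]]
tray blue cap [[467.1, 298.0, 3153], [480.8, 300.8, 169]]
home handle pred [360.40889253 241.24313708] drawn [238.24838724 236.57433699]
```

```bash
python3 -c "
from bench import finish_job
print(finish_job())"
```

```text
the job is handed in; nothing more can be done
None
```

I handed the job in at about 47.5 s: the grey cartridge stands in the tray, all three orange ones stand in their bays with stripes facing the scanner, and the bolt is home to within about 3 mm by the last image; the judge's verdict was not shown.

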